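# Line up capacitors by height on a power-supply chassis

### The job

The cover of this power supply slopes from the tall steel end plate down to the low one. Stand the four black capacitors in the row between the plates, each centred on its own round rubber disc, in falling order of height: the tallest next to the tall end plate, the shortest next to the low one. Never tip a capacitor over, and leave them all standing upright and still.

Things in the scene. Friction and masses are not known exactly. Their poses are not given: they have to be found in the camera images.
- cap_41: loose upright capacitor can, the tallest of four: black round sleeve 41 mm in diameter and 94 mm high, aluminium top with two small brass screw terminals standing 5 mm higher; 60 to 270 g. Origin at the centre of its underside, z up along the can; its yaw does not matter.
- cap_52: loose upright capacitor can, the second tallest of four: black round sleeve 52 mm in diameter and 76 mm high, aluminium top with two small brass screw terminals standing 5 mm higher; 60 to 270 g. Origin at the centre of its underside, z up along the can; its yaw does not matter.
- cap_36: loose upright capacitor can, the second shortest of four: black round sleeve 36 mm in diameter and 58 mm high, aluminium top with two small brass screw terminals standing 5 mm higher; 60 to 270 g. Origin at the centre of its underside, z up along the can; its yaw does not matter.
- cap_46: loose upright capacitor can, the shortest of four: black round sleeve 46 mm in diameter and 42 mm high, aluminium top with two small brass screw terminals standing 5 mm higher; 60 to 270 g. Origin at the centre of its underside, z up along the can; its yaw does not matter.
- pad_a: one of four identical dark rubber discs with a white centre dot, 58 mm across, 3 mm thick, fixed in a row on an aluminium strip (370 x 100 x 4 mm) on the bench, about 80 mm apart (uneven by some mm). Origin at the centre of its underside, 4 mm above the bench; cans stand on its top, 3 mm higher. x axis across the row, y along it. The letter does not tell its place in the row.
- pad_b: one of four identical dark rubber discs with a white centre dot, 58 mm across, 3 mm thick, fixed in a row on an aluminium strip (370 x 100 x 4 mm) on the bench, about 80 mm apart (uneven by some mm). Origin at the centre of its underside, 4 mm above the bench; cans stand on its top, 3 mm higher. x axis across the row, y along it. The letter does not tell its place in the row.
- pad_c: one of four identical dark rubber discs with a white centre dot, 58 mm across, 3 mm thick, fixed in a row on an aluminium strip (370 x 100 x 4 mm) on the bench, about 80 mm apart (uneven by some mm). Origin at the centre of its underside, 4 mm above the bench; cans stand on its top, 3 mm higher. x axis across the row, y along it. The letter does not tell its place in the row.
- pad_d: one of four identical dark rubber discs with a white centre dot, 58 mm across, 3 mm thick, fixed in a row on an aluminium strip (370 x 100 x 4 mm) on the bench, about 80 mm apart (uneven by some mm). Origin at the centre of its underside, 4 mm above the bench; cans stand on its top, 3 mm higher. x axis across the row, y along it. The letter does not tell its place in the row.
- end_tall: tall steel end plate, 100 mm high, 90 mm wide across the row, 4 mm thick, standing fixed at one end of the row, about 55 mm from the centre of the nearest disc. Origin at the centre of its lower edge (4 mm above the bench); x across the row, y along it.
- end_low: low steel end plate, like the tall one but only 40 mm high, standing fixed at the other end of the row; same origin and axes.
There are look-alikes about, which are no part of the job. What is shaped like the cap_46 but blue or pink is not meant.

How it is judged:
At the end, for the whole second after the job is handed in: Counting from the tall end plate, the four discs carry the capacitors in falling order of height (94, 76, 58, 42 mm); each stands upright (within 0.1 rad) on its disc's top, its axis within 12 mm of the disc's centre, and is at rest (((horizontal distance between cap_41 and pad_a below 0.012 m and horizontal distance between end_tall and pad_a between 0 and 0.095 m) or (horizontal distance between cap_41 and pad_b below 0.012 m and horizontal distance between end_tall and pad_b between 0 and 0.095 m) or (horizontal distance between cap_41 and pad_c below 0.012 m and horizontal distance between end_tall and pad_c between 0 and 0.095 m) or (horizontal distance between cap_41 and pad_d below 0.012 m and horizontal distance between end_tall and pad_d between 0 and 0.095 m)) and height (world z) of cap_41 between 0.004 and 0.01 m and angle between each of cap_41, cap_52, cap_36, cap_46's own z axis and vertical below 0.1 rad and linear speed of each of cap_41, cap_52, cap_36, cap_46 below 0.02 m/s and angular speed of each of cap_41, cap_52, cap_36, cap_46 below 0.2 rad/s and ((horizontal distance between cap_52 and pad_a below 0.012 m and horizontal distance between end_tall and pad_a between 0.095 and 0.175 m) or (horizontal distance between cap_52 and pad_b below 0.012 m and horizontal distance between end_tall and pad_b between 0.095 and 0.175 m) or (horizontal distance between cap_52 and pad_c below 0.012 m and horizontal distance between end_tall and pad_c between 0.095 and 0.175 m) or (horizontal distance between cap_52 and pad_d below 0.012 m and horizontal distance between end_tall and pad_d between 0.095 and 0.175 m)) and height (world z) of cap_52 between 0.004 and 0.01 m and ((horizontal distance between cap_36 and pad_a below 0.012 m and horizontal distance between end_tall and pad_a between 0.175 and 0.255 m) or (horizontal distance between cap_36 and pad_b below 0.012 m and horizontal distance between end_tall and pad_b between 0.175 and 0.255 m) or (horizontal distance between cap_36 and pad_c below 0.012 m and horizontal distance between end_tall and pad_c between 0.175 and 0.255 m) or (horizontal distance between cap_36 and pad_d below 0.012 m and horizontal distance between end_tall and pad_d between 0.175 and 0.255 m)) and height (world z) of cap_36 between 0.004 and 0.01 m and ((horizontal distance between cap_46 and pad_a below 0.012 m and horizontal distance between end_tall and pad_a between 0.255 and 1 m) or (horizontal distance between cap_46 and pad_b below 0.012 m and horizontal distance between end_tall and pad_b between 0.255 and 1 m) or (horizontal distance between cap_46 and pad_c below 0.012 m and horizontal distance between end_tall and pad_c between 0.255 and 1 m) or (horizontal distance between cap_46 and pad_d below 0.012 m and horizontal distance between end_tall and pad_d between 0.255 and 1 m)) and height (world z) of cap_46 between 0.004 and 0.01 m); the robot touches nothing.
It fails at once if the 94 mm capacitor is tipped over (leans more than 0.6 rad) (angle between cap_41's own z axis and vertical above 0.6 rad).
It fails at once if the 76 mm capacitor is tipped over (leans more than 0.6 rad) (angle between cap_52's own z axis and vertical above 0.6 rad).
It fails at once if the 58 mm capacitor is tipped over (leans more than 0.6 rad) (angle between cap_36's own z axis and vertical above 0.6 rad).
It fails at once if the 42 mm capacitor is tipped over (leans more than 0.6 rad) (angle between cap_46's own z axis and vertical above 0.6 rad).
It also fails if it takes over 109 s, if anything falls off the work surface, if the arm or the gripper's body presses on something with over 40 N, if the wrist force passes 120 N, or if a joint passes its speed limit or range.

### The arm

A 6-joint arm with a two-finger parallel gripper is mounted at the origin on the work surface. World frame = base frame: x ahead of the robot, y to its left, z up, the work surface at z = 0. Lengths are in m, angles in rad, forces in N, time in s.
With the tool pointing down it reaches from about 0.25 to 0.775 m from the base axis. Payload 4 kg.
Tool frame: the origin (TCP) lies at the centre of the arm's flange, where the gripper is bolted on; the fingertips stand 199 mm ahead of it and the grasp point (between the pads) lies 180 mm ahead of it (robot.tcp_to_tips is the z of the fingertips in the tool frame, in m); z points along the fingers, y is the line along which they close (so a half turn about z gives the same grasp; the last joint's range is limited). The gripper opens to 94 mm and grips with 3 to 60 N. Pads are 16 mm wide; open, the fingers measure 119 mm over their backs; the gripper's body (75 mm by 177 mm) begins 78 mm behind the grasp point.
Start: joints at [1.092, 0.087, 1.371, -0, 1.684, -0.103], TCP at [0.202, 0.512, 0.405] pointing down, gripper open.
Joint ranges: [-3.1, 3.1], [-0.76, 2.03], [0.27, 2.55], [-1.08, 4.22], [0.17, 2.65], [-2.57, 2.57]. Speed limits (rad/s): [2.79, 2.79, 3.14, 3.14, 3.14, 3.14].

### API

Orientations are given as [roll, pitch, yaw] about the fixed x, y, z axes, in that order (R = Rz(yaw) Ry(pitch) Rx(roll)).
In Python, from bench import robot gives the robot as it stands.
- The arm moves only by the tool play_rows, never from a script. Its arguments are lists of equal length, an entry for each row: "translation": the shift along the tool's x, y, z scaled (see below), a list of three; "twist": the turn, a rotation vector about the tool's x, y, z scaled (see below), a list of three; "gripper": the opening, from -1 (shut) to 1 (fully open). A call has 1 to 8 rows; each row shifts and turns the commanded pose from where the row before left it, along the tool's axes as they then stand; what a row does not reach is not made up. The controller multiplies each number of a shift by 0.04 m and each number of a turn by 0.1 rad. A row lasts 1/10 s, in which the tool goes at most 50 mm and 8.59 degrees, less where a joint would pass 70% of its speed; a pose out of reach is approached as far as the arm can. A call with a number of a shift or a turn outside -1 to 1 is refused whole. A call with a gripper value outside its range is refused whole. The fingers move at their own pace and stop on an object; the grip force is fixed at half the most. Time passes only in rows, so rows that do not move let the fingers close. It gives the time, the measured TCP pose, the force, the opening and the grip force at its end, in the units of the state.
- robot.get_obs(): the state, without advancing time (a new reading comes with each control period).
- robot.snapshot(name): name is "side" or "top" or "wrist"; returns the picture (480x640x3 uint8, red, green, blue); there is no depth.
- robot.camera_model(name): a dict with "camera_matrix" (3x3 intrinsics, pixels), "rvec" (rotation vector, rad) and "tvec" (3), from world to camera coordinates, as OpenCV has them. Camera axes: x right, y down, z forward; pixel columns grow to the right and rows downward; lengths in m; the calibration is good to about 2 mm. The wrist camera is an equidistant fisheye: a pixel r from the principal point sees the ray r / f radians off the axis. A picture is of the moment at which its call begins: read the wrist's pose just before it. camera_model takes no time and is no camera call; for the wrist camera it gives the pose at the moment of the call.
- robot.close_job(): hands the job in; it is judged then, once.
Trained networks look in the newest picture that a camera, given by its name, has taken for a name from the list of things; names that differ only in an ending like _2 or _b are one class to them, and where a whole thing is asked for, a point or a joint stands for the part that bears it (a point fixed in the world has none). Each returns a list of dicts, best first, with "score" (0 to 1); they miss things now and then, are a little off and sometimes report something else, mostly with a low value. They report only what shows in the picture. A call takes as long as a camera call. They do not tell look-alikes from the thing itself.
- robot.recognise(name, camera): "centre" ([x, y, z] in m, in world coordinates, good to about 4 mm: the middle of the surface that is visible of it).
- robot.spot_point(name, camera): "centre" ([x, y, z] in m, in world coordinates, good to about 4 mm: a listed point, or the origin of a listed thing).
The state is a dict: "time": time; "joint_positions": joint angles; "qvel": joint speeds; "joint_torque": joint torques, N m; "tool_pos": TCP position; "ee_rot": TCP orientation; "wrist_force": force on the tool from outside, world axes, zero at the start; "wrist_torque": the same for the moment, N m; "width": finger opening in m; "finger_force": force on a finger pad.
Only numpy, scipy, OpenCV 4.12 (cv2) and the standard library are available. Lean on these libraries where they do the work, as an engineer would, in place of code of your own. Each camera call takes 0.05 s, during which the arm holds its last target. There are 200 camera calls.

## Working session

There is one attempt and no reset: what is moved stays moved. The work goes in short steps, Python scripts to look and compute and a tool call to move; the robot and the scene stay as the last step left them, time stands still between calls to the robot, and variables do not carry over. Pictures are saved under pics/ and viewed, at most 14 in all, crops included, and the job is handed in when it is done.

Besides the shell and the picture viewer there is one more tool, called after "Request:" in YAML: its name, and indented under it one key for each argument. play_rows: Moves the arm, as the interface text tells. Its arguments: {"type":"object","properties":{"translation":{"type":"array","items":{"type":"array","items":{"type":"number","minimum":-1,"maximum":1}}},"twist":{"type":"array","items":{"type":"array","items":{"type":"number","minimum":-1,"maximum":1}}},"gripper":{"type":"array","items":{"type":"number"}}},"required":["translation","twist","gripper"]}

```bash
mkdir -p pics; ls
cat > h.py <<'E'
import numpy as np, cv2
from bench import robot
def cam(n):
    m=robot.camera_model(n); return np.array(m["camera_matrix"]),np.array(m["rvec"],float),np.array(m["tvec"],float)
def proj(n,P):
    K,r,t=cam(n); return cv2.projectPoints(np.array(P,float).reshape(-1,3),r,t,K,None)[0][:,0]
def unproj(n,uv,z):
    K,r,t=cam(n); R=cv2.Rodrigues(r)[0]; d=R.T@np.linalg.inv(K)@np.array([*uv,1.]); c=-R.T@t.ravel()
    return c+d*(z-c[2])/d[2]
def save(n,f,im=None):
    im=robot.snapshot(n) if im is None else im; cv2.imwrite(f"pics/{f}.png",im[:,:,::-1]); return im
E
python3 - <<'E'
from h import *
print(robot.get_obs())
a=save("top","top0"); b=save("side","side0")
for n in ["cap_41","cap_52","cap_36","cap_46","pad_a","end_tall","end_low"]:
    for c in ["top","side"]:
        for d in robot.spot_point(n,c)[:6]: print(n,c,np.round(d["centre"],3),round(d["score"],2),np.round(proj(c,d["centre"]))[0])
E
```

```text
pics
{'time': 0.0, 'joint_positions': array([ 1.09190811e+00,  8.79463498e-02,  1.37223920e+00, -1.51107358e-05,
        1.68358613e+00, -1.03069902e-01]), 'qvel': array([-0.00142545, -0.00078023,  0.00053339, -0.00175218, -0.00079327,
       -0.00094389]), 'joint_torque': array([-7.58355745e-04, -3.40171766e+01, -3.02432334e+01,  7.17326417e-02,
        3.29788565e-02, -1.68277552e-04]), 'tool_pos': array([0.2018082 , 0.51151862, 0.40351607]), 'ee_rot': array([-3.13942364e+00, -2.09255957e-04,  2.76577243e+00]), 'wrist_force': array([0.80952559, 0.03672326, 0.3023282 ]), 'wrist_torque': array([ 0.0274903 ,  0.01403835, -0.00148028]), 'finger_force': 0.0, 'width': 0.09375613900553045}
cap_41 top [ 0.435  0.113 -0.001] 0.93 [243. 322.]
cap_41 top [ 0.385 -0.079 -0.001] 0.88 [356. 348.]
cap_41 top [0.521 0.346 0.002] 0.69 [108. 275.]
cap_41 top [ 0.355 -0.187  0.001] 0.62 [420. 364.]
cap_41 top [ 0.444 -0.157 -0.   ] 0.58 [399. 312.]
cap_41 top [ 0.493 -0.355  0.002] 0.56 [512. 281.]
cap_41 side [ 0.447 -0.156 -0.003] 0.91 [331. 315.]
cap_41 side [ 0.358 -0.187 -0.002] 0.9 [293. 350.]

[... 1983 characters left out ...]
300.]
cap_46 side [0.574 0.147 0.004] 0.19 [314. 196.]
pad_a top [ 0.664 -0.138  0.003] 0.83 [384. 188.]
pad_a top [0.607 0.016 0.005] 0.78 [297. 221.]
pad_a top [0.584 0.092 0.004] 0.69 [254. 235.]
pad_a top [ 0.634 -0.054  0.001] 0.58 [336. 206.]
pad_a side [ 0.633 -0.055  0.005] 0.87 [385. 242.]
pad_a side [0.582 0.092 0.004] 0.79 [329. 209.]
pad_a side [ 0.663 -0.14   0.005] 0.71 [422. 263.]
pad_a side [0.608 0.015 0.009] 0.57 [357. 224.]
pad_a side [0.523 0.339 0.   ] 0.24 [261. 161.]
end_tall top [ 0.675 -0.189  0.002] 0.79 [412. 181.]
end_tall side [ 0.676 -0.188  0.002] 0.75 [443. 278.]
end_low top [0.573 0.148 0.002] 0.67 [222. 243.]
end_low side [0.573 0.148 0.003] 0.74 [314. 196.]
```

View pics/top0.png

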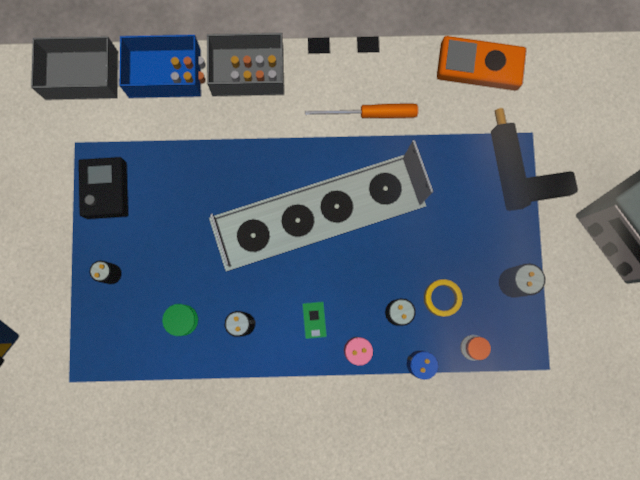

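View pics/side0.png

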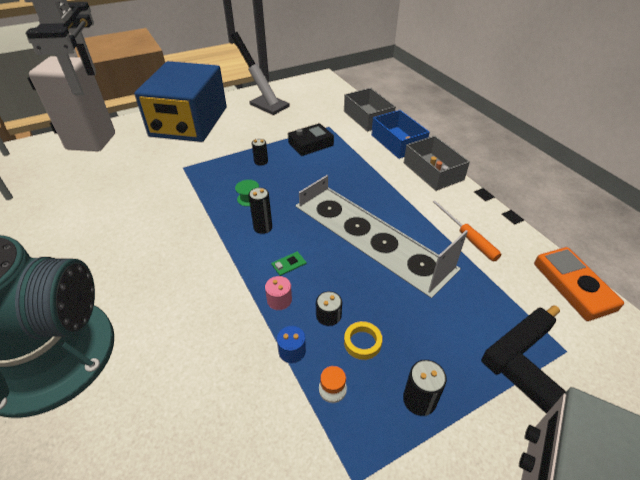

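Black cans in top view: (237,323) tallest, so cap_41. (528,279) wide and tall, so cap_52. (103,271) small and far left, so cap_36. (401,312) short, so cap_46. Look-alikes: pink (359,351), blue (424,365), orange/white cap (478,348) and green spool (180,320). The tall plate is at (418,172) and the low plate at (220,243). Next I check the choices in a crop and refine the positions.

Run:
```python
from h import *
a=cv2.imread("pics/top0.png")[:,:,::-1]; b=cv2.imread("pics/side0.png")[:,:,::-1]
def bright(im,uv,w,th):
    u,v=np.round(uv).astype(int); g=im[v-w:v+w+1,u-w:u+w+1].astype(float).min(2)
    k=np.clip(g-th,0,None); k*=g>th; n=k.sum(); y,x=np.mgrid[-w:w+1,-w:w+1]; return np.array([u+(k*x).sum()/n,v+(k*y).sum()/n]) if n else None
for p in [(.6635,-.139),(.6335,-.0545),(.6075,.0155),(.583,.092)]:
    for c,im in(("top",a),("side",b)):
        uv=proj(c,[*p,.007])[0]; q=bright(im,uv,5,90); print(c,uv.round(1),q, unproj(c,q,.007).round(4) if q is not None else '')
# can checks: project cylinder outlines
o=[cv2.resize(im[:,:,::-1],None,fx=2,fy=2,interpolation=cv2.INTER_CUBIC) for im in (a,b)]
C={"41":(.433,.113,.0205,.094),"52":(.492,-.3545,.026,.076),"36":(.521,.346,.018,.058),"46":(.4455,-.1565,.023,.042)}
t=np.linspace(0,6.283,40)
S=[]
for n,(x,y,r,h) in C.items():
    for c,im in zip(("top","side"),o):
        for z,col in((0,(0,255,255)),(h,(0,0,255))):
            P=proj(c,np.c_[x+r*np.cos(t),y+r*np.sin(t),0*t+z])*2+.5
            cv2.polylines(im,[P.round().astype(int)],True,col,1)
        u,v=(proj(c,[x,y,h/2])[0]*2).astype(int); u=max(u,75);S.append(im[v-75:v+75,u-75:u+75])
m=np.vstack([np.hstack(S[0::2]),np.hstack(S[1::2])]); m=cv2.resize(m,(800,400)); cv2.imwrite("pics/crop0.png",m)
```

```text
top [384.5 187.3] [385.09336942 187.99458728] [ 0.6621 -0.14    0.007 ]
side [422.2 262.3] [421.55757576 263.77878788] [ 0.66   -0.1414  0.007 ]
top [337.1 205.1] [336.36387097 205.85419355] [ 0.6323 -0.0532  0.007 ]
side [385.4 240.8] [384.01190476 241.6765873 ] [ 0.6295 -0.0554  0.007 ]
top [297.5 220.7] [297.35308953 219.87137453] [0.609  0.0157 0.007 ]
side [356.8 224.5] [356.87341772 225.17088608] [0.6065 0.0137 0.007 ]
top [253.9 235.7] [252.75432099 234.9654321 ] [0.5843 0.0939 0.007 ]
side [329.5 207.5] [328.99242424 207.73737374] [0.5817 0.0918 0.007 ]
```

View pics/crop0.png

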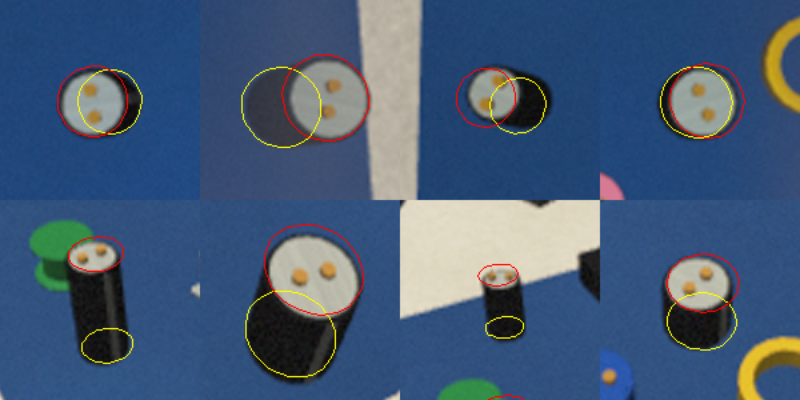

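The crop shows all four are black with aluminium tops, and their heights match the names. The positions are off by a few mm, so I refine them from the top-face centroids.

Run:
```python
from h import *
ims={"top":cv2.imread("pics/top0.png"),"side":cv2.imread("pics/side0.png")}
C={"41":(.433,.113,.0205,.094),"52":(.492,-.3545,.026,.076),"36":(.521,.346,.018,.058),"46":(.4455,-.1565,.023,.042)}
for n,(x,y,r,h) in C.items():
    for c,im in ims.items():
        uv=proj(c,[x,y,h])[0]; u,v=uv.round().astype(int); w=20
        p=im[v-w:v+w,u-w:u+w].astype(int)
        m=((p[:,:,2]>95)).astype(np.uint8)   # red channel: alu+brass, not blue mat/black
        k,l,s,ce=cv2.connectedComponentsWithStats(m)
        d=[np.hypot(*(ce[i]-w))+1000*(s[i,4]<25) for i in range(1,k)]; i=1+int(np.argmin(d))
        pts=np.argwhere(l==i)[:,::-1].astype(np.int32); hull=cv2.convexHull(pts)
        M=cv2.moments(hull); q=np.array([M['m10']/M['m00']+u-w,M['m01']/M['m00']+v-w])
        print(n,c,uv.round(1),q.round(1),"area",s[i,4],"size",s[i,2:4],unproj(c,q,h).round(4))
```

```text
41 top [236.8 322.5] [236.8 323.3] area 407 size [23 23] [0.4317 0.113  0.094 ]
41 side [259.6 191.8] [258.2 193.2] area 165 size [18 12] [0.4288 0.1101 0.094 ]
52 top [528.1 278.2] [533.5 277.9] area 836 size [33 40] [ 0.4923 -0.3633  0.076 ]
52 side [428.1 372.1] [428.1 375.5] area 800 size [33 32] [ 0.4888 -0.3587  0.076 ]
36 top [ 96.3 272.2] [ 99.4 270.5] area 267 size [19 18] [0.5236 0.341  0.058 ]
36 side [257.3 140. ] [255.2 133.6] area 1070 size [40 33] [0.5277 0.3762 0.058 ]
46 top [403.3 310.8] [401.5 311.5] area 471 size [24 24] [ 0.4444 -0.1536  0.042 ]
46 side [330.7 300.5] [328.7 301. ] area 365 size [24 19] [ 0.4421 -0.1559  0.042 ]
```

Request:
play_rows:
  translation:
    - [0,0,0]
    - [0,0,0]
    - [0,0,0]
    - [0,0,0]
    - [0,0,0]
    - [0,0,0]
    - [0,0,0]
    - [0,0,0]
  twist:
    - [0,0,1]
    - [0,0,1]
    - [0,0,1]
    - [0,0,1]
    - [0,0,1]
    - [0,0,1]
    - [0,0,1]
    - [0,0,1]
  gripper: [1,1,1,1,1,1,1,1]

```text
time: 1.6
tool_pos: [0.2019, 0.5116, 0.4047]
ee_rot: [3.142, -0.0, 1.962]
wrist_force: [0.6, -1.2, -0.2]
width: 0.094
finger_force: 0.0
```

Request:
play_rows:
  translation:
    - [0,0,0]
    - [-0.8,0.8,0]
    - [-0.8,0.8,0]
    - [-0.8,0.8,0.4]
    - [-0.8,0.8,0.4]
    - [-0.8,0.8,0.4]
    - [-0.8,0.8,0.4]
    - [-0.8,0.8,0.4]
  twist:
    - [0,0,0.94]
    - [0,0,0]
    - [0,0,0]
    - [0,0,0]
    - [0,0,0]
    - [0,0,0]
    - [0,0,0]
    - [0,0,0]
  gripper: [1,1,1,1,1,1,1,1]

```text
time: 2.4
tool_pos: [0.4837, 0.363, 0.3243]
ee_rot: [3.141, -0.0, 1.872]
wrist_force: [1.1, 0.4, 0.5]
width: 0.0941
finger_force: 0.0
```

Request:
play_rows:
  translation:
    - [-0.8,0.8,0.4]
    - [0,0,0.1]
    - [0,0,0]
  twist:
    - [0,0,0]
    - [0,0,0]
    - [0,0,0]
  gripper: [1,1,1]

```text
time: 2.7
tool_pos: [0.5228, 0.3422, 0.303]
ee_rot: [-3.138, 0.0, 1.87]
wrist_force: [0.4, -0.6, 0.6]
width: 0.0941
finger_force: 0.0
```

```bash
cat >> h.py <<'E'
from scipy.spatial.transform import Rotation as Ro
def wproj(P,m):  # fisheye equidistant
    R=cv2.Rodrigues(np.array(m["rvec"],float))[0]; p=(R@np.array(P,float).reshape(-1,3).T).T+np.array(m["tvec"]).ravel()
    K=np.array(m["camera_matrix"]); th=np.arctan2(np.hypot(p[:,0],p[:,1]),p[:,2]); ph=np.arctan2(p[:,1],p[:,0])
    return np.c_[K[0,2]+K[0,0]*th*np.cos(ph),K[1,2]+K[1,1]*th*np.sin(ph)]
def wunproj(uv,z,m):
    K=np.array(m["camera_matrix"]); a=(uv[0]-K[0,2])/K[0,0]; b=(uv[1]-K[1,2])/K[1,1]; th=np.hypot(a,b)
    d=np.array([a/th*np.sin(th),b/th*np.sin(th),np.cos(th)]) if th>0 else np.array([0,0,1.])
    R=cv2.Rodrigues(np.array(m["rvec"],float))[0]; d=R.T@d; c=-R.T@np.array(m["tvec"]).ravel(); return c+d*(z-c[2])/d[2]
def units(target):
    o=robot.get_obs(); R=Ro.from_euler("xyz",o["ee_rot"]).as_matrix(); return (R.T@(np.array(target)-o["tool_pos"])/.04).round(2), o["tool_pos"].round(4), o["ee_rot"].round(3)
def wlook(f,x,y,r,h):
    m=robot.camera_model("wrist"); im=robot.snapshot("wrist"); t=np.linspace(0,6.283,40); o=im[:,:,::-1].copy()
    for z,c in((h[0],(0,255,255)),(h[1],(0,0,255))):
        cv2.polylines(o,[wproj(np.c_[x+r*np.cos(t),y+r*np.sin(t),0*t+z],m).round().astype(int)],True,c,1)
    cv2.imwrite(f"pics/{f}.png",o); return m
E
python3 - <<'E'
from h import *
m=wlook("w1",.522,.340,.018,(0,.058)); import json
print(m, units((.522,.340,.212)))
for n in ("cap_36",):
  for d in robot.spot_point(n,"wrist")[:3]: print(np.round(d["centre"],4),d["score"])
E
```

```text
{'camera_matrix': array([[371.64829954,   0.        , 318.57191721],
       [  0.        , 371.64829954, 241.4790651 ],
       [  0.        ,   0.        ,   1.        ]]), 'rvec': array([-2.87013347, -0.43137513, -0.04713104]), 'tvec': array([-0.59897561,  0.16794337,  0.33449973])} (array([-0.07, -0.02,  2.31]), array([0.5221, 0.343 , 0.3042]), array([-3.14 , -0.   ,  1.871]))
[ 0.5247  0.3426 -0.0023] 0.83
[ 0.4322  0.1094 -0.0017] 0.63
```

View pics/w1.png

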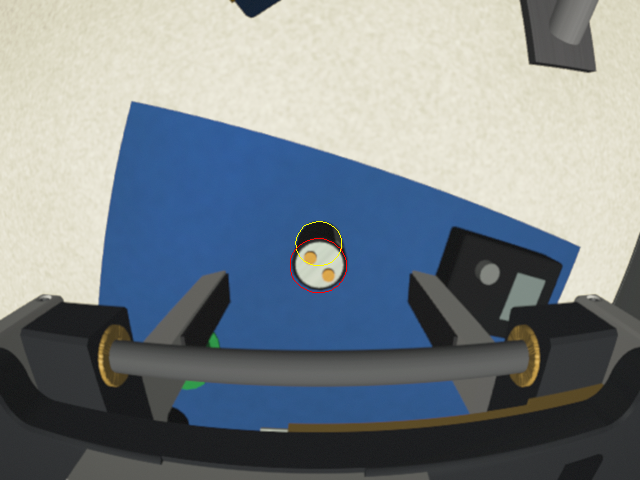

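The wrist view shows cap_36's top at (319,266), matching the overlay. I can grasp it.

Request:
play_rows:
  translation:
    - [-0.07,0,0.6]
    - [0,0,0.6]
    - [0,0,0.6]
    - [0,0,0.5]
    - [0,0,0]
    - [0,0,0]
    - [0,0,0]
    - [0,0,0]
  twist:
    - [0,0,0]
    - [0,0,0]
    - [0,0,0]
    - [0,0,0]
    - [0,0,0]
    - [0,0,0]
    - [0,0,0]
    - [0,0,0]
  gripper: [1,1,1,1,1,-1,-1,-1]

```text
time: 3.6
tool_pos: [0.5234, 0.3409, 0.2149]
ee_rot: [3.138, -0.001, 1.872]
wrist_force: [0.1, 0.1, 0.2]
width: 0.0733
finger_force: 0.0
```

Request:
play_rows:
  translation:
    - [0,0,0]
    - [0,0,0]
    - [0,0,0]
    - [0,0,0]
    - [0,0,0]
    - [0,0,0]
  twist:
    - [0,0,0]
    - [0,0,0]
    - [0,0,0]
    - [0,0,0]
    - [0,0,0]
    - [0,0,0]
  gripper: [-1,-1,-1,-1,-1,-1]

```text
time: 4.2
tool_pos: [0.5231, 0.3403, 0.2126]
ee_rot: [-3.141, 0.0, 1.872]
wrist_force: [-0.2, -0.0, -0.3]
width: 0.0358
finger_force: 30.0
```

Run:
```python
from h import *
o=robot.get_obs(); print(o["width"],o["finger_force"],o["time"],units((.6078,.0147,.30)))
```

```text
0.03577050596262084 30.000017881393433 4.2 (array([-8.4 , -0.39, -2.18]), array([0.5231, 0.3403, 0.2126]), array([-3.141,  0.   ,  1.872]))
```

Request:
play_rows:
  translation:
    - [0,0,-0.7]
    - [0,0,-0.8]
    - [-0.7,0,-0.7]
    - [-0.7,0,0]
    - [-0.7,0,0]
    - [-0.7,0,0]
    - [-0.7,-0.1,0]
    - [-0.7,-0.1,0]
  twist:
    - [0,0,0]
    - [0,0,0]
    - [0,0,0]
    - [0,0,0]
    - [0,0,0]
    - [0,0,0]
    - [0,0,0]
    - [0,0,0]
  gripper: [-1,-1,-1,-1,-1,-1,-1,-1]

```text
time: 5.0
tool_pos: [0.5653, 0.1764, 0.3004]
ee_rot: [-3.141, -0.0, 1.872]
wrist_force: [-0.2, 0.3, -0.4]
width: 0.0357
finger_force: 30.0
```

Request:
play_rows:
  translation:
    - [-0.7,-0.1,0]
    - [-0.7,-0.1,0]
    - [-0.7,0,0]
    - [-0.7,0,0]
    - [-0.7,0,0]
    - [-0.7,0,0]
    - [0,0,0]
    - [0,0,0]
  twist:
    - [0,0,0]
    - [0,0,0]
    - [0,0,0]
    - [0,0,0]
    - [0,0,0]
    - [0,0,0]
    - [0,0,0]
    - [0,0,0]
  gripper: [-1,-1,-1,-1,-1,-1,-1,-1]

```text
time: 5.8
tool_pos: [0.6074, 0.0144, 0.3003]
ee_rot: [-3.141, -0.001, 1.871]
wrist_force: [0.3, -0.2, -0.6]
width: 0.0356
finger_force: 30.0
```

Run:
```python
from h import *
o=robot.get_obs(); print(o["width"],o["finger_force"],o["time"],units((.6078,.0147,.2205)))
m=robot.camera_model("wrist"); im=save("wrist","w2"); o=im[:,:,::-1].copy(); t=np.linspace(0,6.283,40)
for x,y in [(.661,-.1405),(.631,-.0543),(.6078,.0147),(.583,.0928)]:
    cv2.polylines(o,[wproj(np.c_[x+.029*np.cos(t),y+.029*np.sin(t),0*t+.007],m).round().astype(int)],True,(0,0,255),1)
cv2.imwrite("pics/w2.png",o)
```

```text
0.03555890064203302 29.9998739361763 5.8 (array([0.  , 0.01, 1.99]), array([0.6074, 0.0144, 0.3003]), array([-3.141e+00, -1.000e-03,  1.871e+00]))
```

View pics/w2.png

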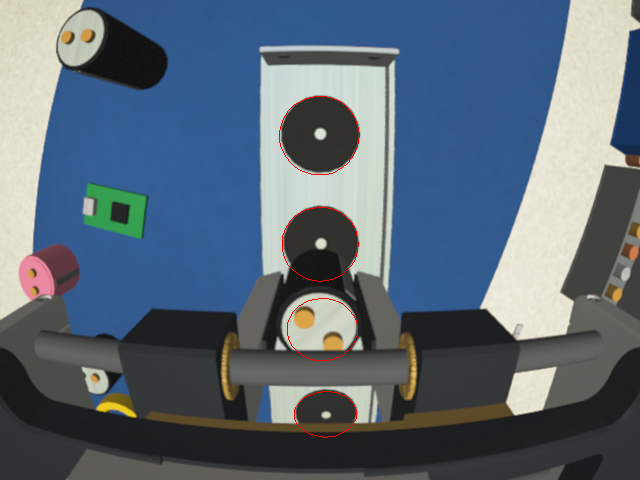

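In the wrist view the discs at (320,134), (320,243) and (325,413) match my circles to about 1 mm. The can hangs over disc 3. Lower it and release.

Request:
play_rows:
  translation:
    - [0,0,0.6]
    - [0,0,0.6]
    - [0,0,0.4]
    - [0,0,0.25]
    - [0,0,0.14]
    - [0,0,0]
    - [0,0,0]
    - [0,0,0]
  twist:
    - [0,0,0]
    - [0,0,0]
    - [0,0,0]
    - [0,0,0]
    - [0,0,0]
    - [0,0,0]
    - [0,0,0]
    - [0,0,0]
  gripper: [-1,-1,-1,-1,-1,-1,-1,-0.1]

```text
time: 6.65
tool_pos: [0.6078, 0.0148, 0.2224]
ee_rot: [3.139, 0.001, 1.872]
wrist_force: [0.8, 0.6, 0.3]
width: 0.0402
finger_force: 0.0
```

Request:
play_rows:
  translation:
    - [0,0,0]
    - [0,0,0]
    - [0,0,0]
    - [0,0,-0.3]
    - [0,0,-0.8]
    - [0,0,-0.8]
    - [0,0,-0.8]
    - [0,0,0]
  twist:
    - [0,0,0]
    - [0,0,0]
    - [0,0,0]
    - [0,0,0]
    - [0,0,0]
    - [0,0,0]
    - [0,0,0]
    - [0,0,0]
  gripper: [0.2,1,1,1,1,1,1,1]

```text
time: 7.45
tool_pos: [0.6085, 0.0147, 0.3366]
ee_rot: [3.13, 0.004, 1.872]
wrist_force: [0.0, 0.3, 1.3]
width: 0.0939
finger_force: 0.0
```

Run:
```python
from h import *
o=robot.get_obs(); print(o["width"],o["wrist_force"].round(1),o["time"],units((.430,.112,.36)))
```

```text
0.0938540913251888 [0.  0.3 1.3] 7.45 (array([ 3.64, -3.53, -0.64]), array([0.6085, 0.0147, 0.3366]), array([3.13 , 0.004, 1.872]))
```

Request:
play_rows:
  translation:
    - [0.6,-0.6,-0.6]
    - [0.6,-0.6,0]
    - [0.6,-0.6,0]
    - [0.6,-0.6,0]
    - [0.6,-0.6,0]
    - [0.6,-0.55,0]
    - [0,0,0]
    - [0,0,0]
  twist:
    - [0,0,0]
    - [0,0,0]
    - [0,0,0]
    - [0,0,0]
    - [0,0,0]
    - [0,0,0]
    - [0,0,0]
    - [0,0,0]
  gripper: [1,1,1,1,1,1,1,1]

```text
time: 8.25
tool_pos: [0.4287, 0.1103, 0.353]
ee_rot: [3.141, 0.0, 1.873]
wrist_force: [-0.5, -0.9, -0.2]
width: 0.0941
finger_force: 0.0
```

Run:
```python
from h import *
m=wlook("w3",.430,.112,.0205,(0,.094)); 
print(units((.430,.112,.225)))
for d in robot.spot_point("cap_41","wrist")[:3]: print(np.round(d["centre"],4),d["score"])
```

```text
(array([0.04, 0.03, 3.2 ]), array([0.4293, 0.11  , 0.353 ]), array([3.141, 0.   , 1.872]))
[ 0.3798 -0.0812  0.0012] 0.66
[ 0.4299  0.1094 -0.002 ] 0.55
[ 0.4433 -0.1547  0.0006] 0.46
```

View pics/w3.png

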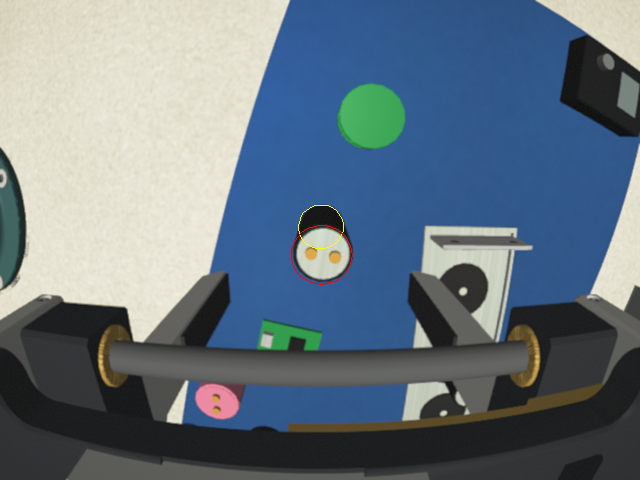

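cap_41's top at (322,253) matches the overlay. Descend and grasp.

Request:
play_rows:
  translation:
    - [0.04,0.02,0.7]
    - [0,0,0.8]
    - [0,0,0.8]
    - [0,0,0.6]
    - [0,0,0.3]
    - [0,0,0]
    - [0,0,0]
    - [0,0,0]
  twist:
    - [0,0,0]
    - [0,0,0]
    - [0,0,0]
    - [0,0,0]
    - [0,0,0]
    - [0,0,0]
    - [0,0,0]
    - [0,0,0]
  gripper: [1,1,1,1,1,1,-0.05,-0.05]

```text
time: 9.15
tool_pos: [0.4304, 0.1119, 0.2267]
ee_rot: [3.138, 0.001, 1.872]
wrist_force: [-0.3, 0.5, 0.9]
width: 0.0815
finger_force: 0.0
```

Request:
play_rows:
  translation:
    - [0,0,0]
    - [0,0,0]
    - [0,0,0]
    - [0,0,0]
    - [0,0,0]
    - [0,0,0]
  twist:
    - [0,0,0]
    - [0,0,0]
    - [0,0,0]
    - [0,0,0]
    - [0,0,0]
    - [0,0,0]
  gripper: [-0.05,-0.1,-0.15,-0.2,-1,-1]

```text
time: 9.75
tool_pos: [0.4295, 0.112, 0.2252]
ee_rot: [3.141, -0.0, 1.872]
wrist_force: [-0.2, 0.1, -0.1]
width: 0.0406
finger_force: 30.0
```

Run:
```python
from h import *
o=robot.get_obs(); print(o["width"],o["finger_force"],o["time"],units((.661,-.1405,.232)),units((.661,-.1405,.39)))
```

```text
0.04056136631265766 30.00008851289749 9.75 (array([-7.74,  3.66, -0.17]), array([0.4295, 0.112 , 0.2252]), array([ 3.141, -0.   ,  1.872])) (array([-7.74,  3.66, -4.12]), array([0.4295, 0.112 , 0.2252]), array([ 3.141, -0.   ,  1.872]))
```

Request:
play_rows:
  translation:
    - [0,0,-0.6]
    - [0,0,-0.8]
    - [0,0,-0.8]
    - [-0.7,0.33,-0.8]
    - [-0.7,0.33,-0.1]
    - [-0.7,0.33,0]
    - [-0.7,0.33,0]
    - [-0.7,0.33,0]
  twist:
    - [0,0,0]
    - [0,0,0]
    - [0,0,0]
    - [0,0,0]
    - [0,0,0]
    - [0,0,0]
    - [0,0,0]
    - [0,0,0]
  gripper: [-1,-1,-1,-1,-1,-1,-1,-1]

```text
time: 10.55
tool_pos: [0.5345, -0.0032, 0.3485]
ee_rot: [-3.141, -0.001, 1.872]
wrist_force: [0.2, -0.1, -1.7]
width: 0.0407
finger_force: 30.0
```

Request:
play_rows:
  translation:
    - [-0.7,0.33,0]
    - [-0.7,0.33,0]
    - [-0.7,0.33,0]
    - [-0.7,0.33,0]
    - [-0.7,0.33,0]
    - [-0.7,0.33,0]
    - [0,0,0]
    - [0,0,0]
  twist:
    - [0,0,0]
    - [0,0,0]
    - [0,0,0]
    - [0,0,0]
    - [0,0,0]
    - [0,0,0]
    - [0,0,0]
    - [0,0,0]
  gripper: [-1,-1,-1,-1,-1,-1,-1,-1]

```text
time: 11.35
tool_pos: [0.6594, -0.1396, 0.3475]
ee_rot: [-3.139, -0.002, 1.871]
wrist_force: [-0.4, 0.1, -1.4]
width: 0.0403
finger_force: 30.0
```

Run:
```python
from h import *
o=robot.get_obs(); print(o["width"],o["finger_force"],o["time"],units((.661,-.1405,.2328)))
```

```text
0.04034652857719217 29.999909698963165 11.35 (array([-0.04,  0.04,  2.87]), array([ 0.6594, -0.1396,  0.3475]), array([-3.139e+00, -2.000e-03,  1.871e+00]))
```

Request:
play_rows:
  translation:
    - [-0.04,0.04,0.6]
    - [0,0,0.8]
    - [0,0,0.6]
    - [0,0,0.4]
    - [0,0,0.3]
    - [0,0,0.17]
    - [0,0,0]
    - [0,0,0]
  twist:
    - [0,0,0]
    - [0,0,0]
    - [0,0,0]
    - [0,0,0]
    - [0,0,0]
    - [0,0,0]
    - [0,0,0]
    - [0,0,0]
  gripper: [-1,-1,-1,-1,-1,-1,-1,-1]

```text
time: 12.15
tool_pos: [0.6618, -0.1403, 0.2356]
ee_rot: [3.14, 0.001, 1.872]
wrist_force: [0.3, -0.1, -1.3]
width: 0.0408
finger_force: 30.0
```

Request:
play_rows:
  translation:
    - [0,0,0]
    - [0,0,0]
    - [0,0,0]
    - [0,0,0]
    - [0,0,-0.4]
    - [0,0,-0.8]
    - [0,0,-0.8]
    - [0,0,-0.8]
  twist:
    - [0,0,0]
    - [0,0,0]
    - [0,0,0]
    - [0,0,0]
    - [0,0,0]
    - [0,0,0]
    - [0,0,0]
    - [0,0,0]
  gripper: [0.0,0.3,1,1,1,1,1,1]

```text
time: 12.95
tool_pos: [0.6612, -0.1402, 0.3489]
ee_rot: [3.14, 0.001, 1.872]
wrist_force: [-0.0, -0.8, 0.1]
width: 0.0934
finger_force: 0.0
```

Request:
play_rows:
  translation:
    - [0,0,-0.6]
    - [0,0,0]
  twist:
    - [0,0,0]
    - [0,0,0]
  gripper: [1,1]

```text
time: 13.15
tool_pos: [0.6617, -0.1403, 0.3774]
ee_rot: [3.132, 0.006, 1.872]
wrist_force: [1.5, -0.7, 0.1]
width: 0.0936
finger_force: 0.0
```

Run:
```python
from h import *
o=robot.get_obs(); print(o["width"],o["wrist_force"].round(1),o["time"],units((.490,-.357,.345)))
```

```text
0.09356814518339608 [ 1.5 -0.7  0.1] 13.15 (array([-3.9 , -5.71,  0.78]), array([ 0.6617, -0.1403,  0.3774]), array([3.132, 0.006, 1.872]))
```

Request:
play_rows:
  translation:
    - [-0.56,-0.81,0]
    - [-0.56,-0.81,0]
    - [-0.56,-0.82,0]
    - [-0.56,-0.82,0]
    - [-0.56,-0.82,0.2]
    - [-0.55,-0.82,0.2]
    - [-0.55,-0.81,0.3]
    - [0,0,0]
  twist:
    - [0,0,0]
    - [0,0,0]
    - [0,0,0]
    - [0,0,0]
    - [0,0,0]
    - [0,0,0]
    - [0,0,0]
    - [0,0,0]
  gripper: [1,1,1,1,1,1,1,1]

```text
time: 13.95
tool_pos: [0.4862, -0.3599, 0.3388]
ee_rot: [-3.137, -0.004, 1.866]
wrist_force: [0.6, 0.3, -0.1]
width: 0.0942
finger_force: 0.0
```

Run:
```python
from h import *
m=wlook("w4",.490,-.357,.026,(0,.076)); 
print(units((.490,-.357,.220)))
for d in robot.spot_point("cap_52","wrist")[:3]: print(np.round(d["centre"],4),d["score"])
```

```text
(array([0.  , 0.07, 2.99]), array([ 0.4877, -0.3584,  0.3398]), array([-3.139, -0.004,  1.868]))
[ 0.662  -0.1412  0.0082] 0.87
[ 0.4956 -0.3597 -0.0035] 0.83
[ 0.3566 -0.1879 -0.003 ] 0.62
```

View pics/w4.png

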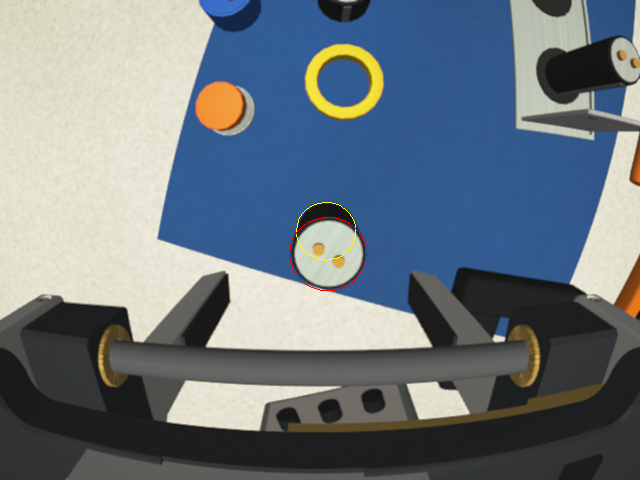

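cap_52's top at (328,254) matches the overlay, and cap_41 stands upright on disc 1 at (590,70). Grasp cap_52.

Request:
play_rows:
  translation:
    - [0,0.05,0.7]
    - [0,0,0.8]
    - [0,0,0.7]
    - [0,0,0.5]
    - [0,0,0.3]
    - [0,0,0]
    - [0,0,0]
    - [0,0,0]
  twist:
    - [0,0,0]
    - [0,0,0]
    - [0,0,0]
    - [0,0,0]
    - [0,0,0]
    - [0,0,0]
    - [0,0,0]
    - [0,0,0]
  gripper: [1,1,1,1,1,0.4,0.2,0.15]

```text
time: 14.85
tool_pos: [0.4922, -0.3565, 0.2242]
ee_rot: [3.14, 0.003, 1.872]
wrist_force: [-0.1, 0.1, -0.1]
width: 0.0739
finger_force: 0.0
```

Request:
play_rows:
  translation:
    - [0,0,0]
    - [0,0,0]
    - [0,0,0]
    - [0,0,0]
    - [0,0,0]
  twist:
    - [0,0,0]
    - [0,0,0]
    - [0,0,0]
    - [0,0,0]
    - [0,0,0]
  gripper: [0.1,0.05,-1,-1,-1]

```text
time: 15.35
tool_pos: [0.4914, -0.3566, 0.223]
ee_rot: [3.141, 0.001, 1.872]
wrist_force: [-1.5, -0.7, 3.7]
width: 0.0518
finger_force: 30.0
```

Run:
```python
from h import *
o=robot.get_obs(); z=o["tool_pos"][2]; print(o["width"],o["finger_force"],o["time"],units((.631,-.0543,z+.007)))
```

```text
0.051826284164779045 30.000692903995514 15.35 (array([ 6.18,  5.57, -0.18]), array([ 0.4914, -0.3566,  0.223 ]), array([3.141e+00, 1.000e-03, 1.872e+00]))
```

Request:
play_rows:
  translation:
    - [0,0,-0.6]
    - [0,0,-0.8]
    - [0,0,-0.8]
    - [0,0,-0.8]
    - [0.6,0.5,-0.3]
    - [0.6,0.55,0]
    - [0.6,0.55,0]
    - [0.6,0.55,0]
  twist:
    - [0,0,0]
    - [0,0,0]
    - [0,0,0]
    - [0,0,0]
    - [0,0,0]
    - [0,0,0]
    - [0,0,0]
    - [0,0,0]
  gripper: [-1,-1,-1,-1,-1,-1,-1,-1]

```text
time: 16.15
tool_pos: [0.5453, -0.238, 0.353]
ee_rot: [-3.141, -0.002, 1.871]
wrist_force: [0.5, -0.2, -2.3]
width: 0.0516
finger_force: 30.0
```

Request:
play_rows:
  translation:
    - [0.6,0.55,0]
    - [0.6,0.55,0]
    - [0.6,0.55,0]
    - [0.6,0.55,0]
    - [0.6,0.55,0]
    - [0.6,0.55,0]
    - [0.2,0.12,0]
    - [0,0,0]
  twist:
    - [0,0,0]
    - [0,0,0]
    - [0,0,0]
    - [0,0,0]
    - [0,0,0]
    - [0,0,0]
    - [0,0,0]
    - [0,0,0]
  gripper: [-1,-1,-1,-1,-1,-1,-1,-1]

```text
time: 16.95
tool_pos: [0.6308, -0.0521, 0.3528]
ee_rot: [-3.139, -0.001, 1.874]
wrist_force: [-0.5, -0.4, -2.0]
width: 0.0517
finger_force: 30.0
```

Run:
```python
from h import *
o=robot.get_obs(); print(o["width"],o["finger_force"],o["time"],units((.631,-.0543,.231)))
```

```text
0.05171088006482834 29.99964326620102 16.95 (array([-0.06, -0.01,  3.05]), array([ 0.6308, -0.0521,  0.3528]), array([-3.139e+00, -1.000e-03,  1.874e+00]))
```

Request:
play_rows:
  translation:
    - [-0.04,0,0.7]
    - [0,0,0.8]
    - [0,0,0.6]
    - [0,0,0.5]
    - [0,0,0.3]
    - [0,0,0.14]
    - [0,0,0]
    - [0,0,0]
  twist:
    - [0,0,0]
    - [0,0,0]
    - [0,0,0]
    - [0,0,0]
    - [0,0,0]
    - [0,0,0]
    - [0,0,0]
    - [0,0,0]
  gripper: [-1,-1,-1,-1,-1,-1,-1,-1]

```text
time: 17.75
tool_pos: [0.6315, -0.0553, 0.234]
ee_rot: [3.14, 0.001, 1.871]
wrist_force: [-0.3, -0.2, -2.4]
width: 0.0516
finger_force: 30.0
```

Request:
play_rows:
  translation:
    - [0,0,0]
    - [0,0,0]
    - [0,0,0]
    - [0,0,0]
    - [0,0,-0.4]
    - [0,0,-0.8]
    - [0,0,-0.8]
    - [0,0,-0.8]
  twist:
    - [0,0,0]
    - [0,0,0]
    - [0,0,0]
    - [0,0,0]
    - [0,0,0]
    - [0,0,0]
    - [0,0,0]
    - [0,0,0]
  gripper: [0.2,0.5,1,1,1,1,1,1]

```text
time: 18.55
tool_pos: [0.631, -0.0549, 0.3473]
ee_rot: [3.14, 0.0, 1.872]
wrist_force: [-0.2, -0.7, -1.0]
width: 0.0934
finger_force: 0.0
```

Run:
```python
from h import *
o=robot.get_obs(); print(o["width"],o["wrist_force"].round(1),o["time"],units((.4432,-.1547,.32)))
```

```text
0.09335233705559741 [-0.2 -0.7 -1. ] 18.55 (array([-0.99, -5.22,  0.68]), array([ 0.631 , -0.0549,  0.3473]), array([3.14 , 0.   , 1.872]))
```

Request:
play_rows:
  translation:
    - [0,-0.8,0]
    - [-0.1,-0.8,0]
    - [-0.3,-0.8,0]
    - [-0.3,-0.8,0.2]
    - [-0.3,-0.8,0.2]
    - [0,-0.8,0.3]
    - [0,-0.42,0]
    - [0,0,0]
  twist:
    - [0,0,0]
    - [0,0,0]
    - [0,0,0]
    - [0,0,0]
    - [0,0,0]
    - [0,0,0]
    - [0,0,0]
    - [0,0,0]
  gripper: [1,1,1,1,1,1,1,1]

```text
time: 19.35
tool_pos: [0.4421, -0.1556, 0.3177]
ee_rot: [3.141, 0.001, 1.87]
wrist_force: [0.8, -0.2, 0.9]
width: 0.094
finger_force: 0.0
```

Run:
```python
from h import *
m=wlook("w5",.4432,-.1547,.023,(0,.042)); 
print(units((.4432,-.1547,.206)))
for d in robot.spot_point("cap_46","wrist")[:3]: print(np.round(d["centre"],4),d["score"])
```

```text
(array([ 0.02, -0.  ,  2.8 ]), array([ 0.4432, -0.1553,  0.3181]), array([3.139e+00, 1.000e-03, 1.870e+00]))
[0.6098 0.0165 0.0074] 0.96
[ 0.6637 -0.1398  0.0061] 0.88
[ 0.6331 -0.0541  0.0042] 0.86
```

View pics/w5.png

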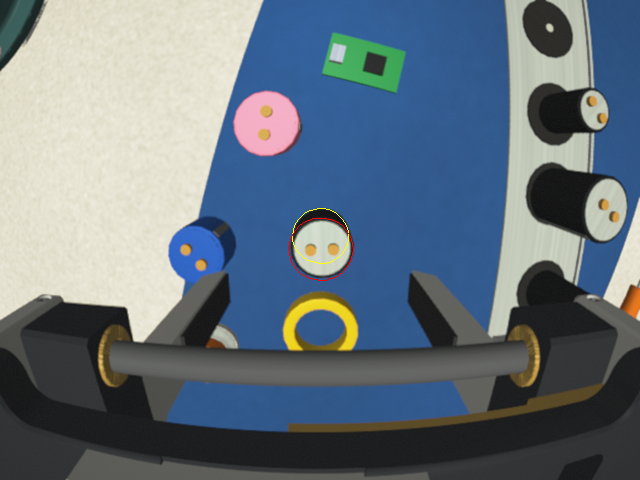

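cap_46's top at (321,248) is black-sleeved and matches the overlay. cap_36 and cap_52 stand upright on their discs. The blue can is close to the left finger, so I descend with a narrower opening.

Request:
play_rows:
  translation:
    - [0,0,0.6]
    - [0,0,0.6]
    - [0,0,0.6]
    - [0,0,0.5]
    - [0,0,0.3]
    - [0,0,0.2]
    - [0,0,0]
    - [0,0,0]
  twist:
    - [0,0,0]
    - [0,0,0]
    - [0,0,0]
    - [0,0,0]
    - [0,0,0]
    - [0,0,0]
    - [0,0,0]
    - [0,0,0]
  gripper: [0.5,0.5,0.5,0.5,0.5,0.5,0.5,0.2]

```text
time: 20.25
tool_pos: [0.4442, -0.1552, 0.2055]
ee_rot: [3.14, 0.001, 1.872]
wrist_force: [1.1, 0.4, 0.2]
width: 0.0655
finger_force: 0.0
```

Request:
play_rows:
  translation:
    - [0,0,0]
    - [0,0,0]
    - [0,0,0]
    - [0,0,0]
    - [0,0,0]
  twist:
    - [0,0,0]
    - [0,0,0]
    - [0,0,0]
    - [0,0,0]
    - [0,0,0]
  gripper: [0.1,0,-1,-1,-1]

```text
time: 20.75
tool_pos: [0.4439, -0.1552, 0.2055]
ee_rot: [3.14, 0.001, 1.872]
wrist_force: [-0.7, -0.7, 3.9]
width: 0.0455
finger_force: 30.0
```

Run:
```python
from h import *
o=robot.get_obs(); z=o["tool_pos"][2]; print(o["width"],o["finger_force"],o["time"],units((.583,.0928,z+.007)))
```

```text
0.045452370847795125 30.0010147690773 20.75 (array([ 4.89,  5.16, -0.17]), array([ 0.4439, -0.1552,  0.2055]), array([3.140e+00, 1.000e-03, 1.872e+00]))
```

Request:
play_rows:
  translation:
    - [0,0,-0.6]
    - [0,0,-0.8]
    - [0.5,0,-0.8]
    - [0.7,0.3,-0.6]
    - [0.7,0.5,-0.2]
    - [0.7,0.6,0]
    - [0.7,0.6,0]
    - [0.7,0.6,0]
  twist:
    - [0,0,0]
    - [0,0,0]
    - [0,0,0]
    - [0,0,0]
    - [0,0,0]
    - [0,0,0]
    - [0,0,0]
    - [0,0,0]
  gripper: [-1,-1,-1,-1,-1,-1,-1,-1]

```text
time: 21.55
tool_pos: [0.4956, 0.0299, 0.3244]
ee_rot: [-3.141, -0.0, 1.872]
wrist_force: [-0.4, -0.2, -1.2]
width: 0.0456
finger_force: 30.0
```

Request:
play_rows:
  translation:
    - [0.7,0.6,0]
    - [0.19,0.7,0]
    - [0,0.7,0]
    - [0,0.56,0]
    - [0,0,0]
    - [0,0,0]
  twist:
    - [0,0,0]
    - [0,0,0]
    - [0,0,0]
    - [0,0,0]
    - [0,0,0]
    - [0,0,0]
  gripper: [-1,-1,-1,-1,-1,-1]

```text
time: 22.15
tool_pos: [0.5825, 0.0929, 0.3236]
ee_rot: [-3.139, -0.001, 1.872]
wrist_force: [-0.9, -0.2, -0.3]
width: 0.0454
finger_force: 30.0
```

Run:
```python
from h import *
o=robot.get_obs(); print(o["width"],o["finger_force"],o["time"],units((.583,.0928,.2135)))
```

```text
0.04535940896911767 29.999263286590576 22.15 (array([-0.01,  0.02,  2.75]), array([0.5825, 0.0929, 0.3236]), array([-3.139e+00, -1.000e-03,  1.872e+00]))
```

Request:
play_rows:
  translation:
    - [0,0,0.6]
    - [0,0,0.7]
    - [0,0,0.6]
    - [0,0,0.4]
    - [0,0,0.3]
    - [0,0,0.18]
    - [0,0,0]
    - [0,0,0]
  twist:
    - [0,0,0]
    - [0,0,0]
    - [0,0,0]
    - [0,0,0]
    - [0,0,0]
    - [0,0,0]
    - [0,0,0]
    - [0,0,0]
  gripper: [-1,-1,-1,-1,-1,-1,-1,-1]

```text
time: 22.95
tool_pos: [0.5829, 0.0928, 0.2144]
ee_rot: [3.14, 0.0, 1.872]
wrist_force: [0.3, -0.4, -0.8]
width: 0.0454
finger_force: 30.0
```

Request:
play_rows:
  translation:
    - [0,0,0]
    - [0,0,0]
    - [0,0,0]
    - [0,0,0]
    - [0,0,-0.4]
    - [0,0,-0.8]
    - [0,0,-0.8]
    - [0,0,-0.8]
  twist:
    - [0,0,0]
    - [0,0,0]
    - [0,0,0]
    - [0,0,0]
    - [0,0,0]
    - [0,0,0]
    - [0,0,0]
    - [0,0,0]
  gripper: [0.1,0.3,1,1,1,1,1,1]

```text
time: 23.75
tool_pos: [0.5826, 0.0929, 0.3265]
ee_rot: [-3.141, -0.0, 1.872]
wrist_force: [0.4, 0.2, 0.5]
width: 0.094
finger_force: 0.0
```

Request:
play_rows:
  translation:
    - [0,-0.8,-0.2]
    - [0,-0.8,-0.2]
    - [0,-0.8,-0.2]
    - [0,-0.8,-0.2]
    - [0,-0.8,0]
    - [0,0,0]
    - [0,0,0]
    - [0,0,0]
  twist:
    - [0,0,0]
    - [0,0,0]
    - [0,0,0]
    - [0,0,0]
    - [0,0,0]
    - [0,0,0]
    - [0,0,0]
    - [0,0,0]
  gripper: [1,1,1,1,1,1,1,1]

```text
time: 24.55
tool_pos: [0.4305, 0.0456, 0.3576]
ee_rot: [3.141, 0.0, 1.872]
wrist_force: [0.3, 0.5, 0.2]
width: 0.0942
finger_force: 0.0
```

Run:
```python
from h import *
o=robot.get_obs(); print(o["width"],o["wrist_force"].round(1),o["time"])
t=np.linspace(0,6.283,40); S=[]
D=[(.661,-.1405,.0205,.094),(.631,-.0543,.026,.076),(.6078,.0147,.018,.058),(.583,.0928,.023,.042)]
for c,win in(("top",(190,130,260,150)),("side",(290,150,190,150))):
    o=robot.snapshot(c)[:,:,::-1].copy(); k=3
    o=cv2.resize(o,None,fx=k,fy=k,interpolation=cv2.INTER_CUBIC)
    for x,y,r,h in D:
        for z,rr,col in((.007,.029,(0,255,255)),(h+.007,r,(0,0,255))):
            P=proj(c,np.c_[x+rr*np.cos(t),y+rr*np.sin(t),0*t+z])*k+1
            cv2.polylines(o,[P.round().astype(int)],True,col,1)
    u,v,w,hh=[k*q for q in win]; S.append(cv2.resize(o[v:v+hh,u:u+w],(400,int(400*hh/w))))
H=max(s.shape[0] for s in S); S=[np.vstack([s,np.zeros((H-s.shape[0],400,3),np.uint8)]) for s in S]
cv2.imwrite("pics/final.png",np.hstack(S))
for c in("top","side"):
    for d in robot.spot_point("cap_41",c)[:8]: print(c,np.round(d["centre"],3),round(d["score"],2))
```

```text
0.0941602883478197 [0.3 0.5 0.2] 24.55
top [ 0.382 -0.078 -0.001] 0.96
top [0.608 0.018 0.009] 0.9
top [ 0.351 -0.188  0.004] 0.9
top [ 0.666 -0.142  0.007] 0.88
top [ 0.634 -0.053  0.011] 0.68
top [0.585 0.092 0.009] 0.57
side [0.585 0.093 0.002] 0.95
side [ 0.634 -0.055  0.006] 0.89
side [ 0.379 -0.08  -0.001] 0.68
side [ 0.663 -0.142  0.005] 0.62
side [ 0.361 -0.186 -0.004] 0.61
side [0.609 0.018 0.007] 0.6
```

View pics/final.png

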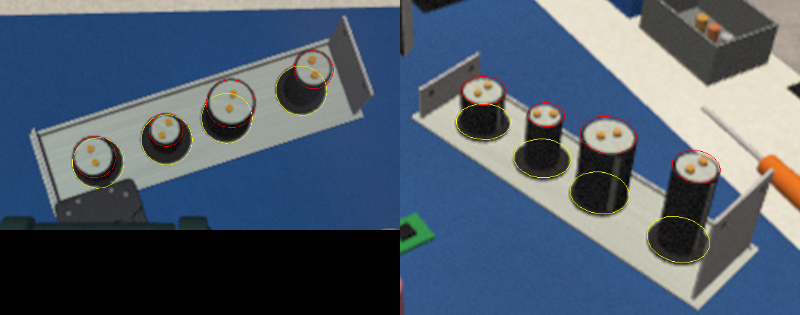

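The check picture shows all four cans upright in falling order from the tall plate. Each is within about 3 mm of its disc centre, and the gripper is clear.

```bash
python3 -c "
from bench import robot
print(robot.close_job())"
```

```text
the job is handed in; nothing more can be done
None
```

I handed in the job at about 25 s on the robot's clock: all four capacitors stand upright on their discs, 94, 76, 58 and 42 mm from the tall plate down, each within about 3 mm of its disc's centre in the last pictures, with the gripper clear; no verdict came back.

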